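Tamp the propped-up chunks level in a dry-bath pan

ROBOT

A 7-joint arm with a two-finger parallel gripper is mounted at the origin on the work surface. World frame = base frame: x ahead of the robot, y to its left, z up, the work surface at z = 0. Lengths are in m, angles in rad, forces in N, time in s.
With the tool pointing down it reaches from about 0.425 to 0.925 m from the base axis. Payload 6.8 kg.
Tool frame: the origin (TCP) lies midway between the tips of the shut fingers; the grasp point (between the pads) lies 19 mm behind it (bot.grasp_offset is the distance from the TCP to the grasp point, in m); z points along the fingers, x is the direction in which the jaws open and shut, and the axes are right-handed (so a half turn about z gives the same grasp; the last joint's range is limited). The gripper opens to 85 mm and grips with 20 to 120 N. Pads are 22 mm wide; open, the fingers measure 114 mm over their backs; the gripper's body (76 mm by 85 mm) begins 54 mm behind the grasp point. The pads swing forward as they close: fully open they stand 13 mm farther back than shut.
Start: joints at [-1.263, 0.477, 0.022, 1.555, -0.011, 1.109, -0.083], TCP at [0.273, 0.618, 0.231] pointing down, gripper open.
Joint ranges: [-2.96, 2.96], [-0.34, 2.1], [-1.41, 1.46], [0.24, 2.44], [-1.37, 4.51], [0.17, 1.92], [-2.96, 2.96]. Speed limits (rad/s): [2.39, 2.39, 3.14, 3.14, 3.14, 3.14, 3.14].

INTERFACE

Orientations are given as a unit quaternion [w, x, y, z].
In Python, from station import bot, imaging gives the robot as it stands. The module is installed in compiled form; this text tells all that it offers.
- The arm moves only by the tool apply_moves, never from a script. Its argument "increments" is a list of rows, each a list of 7 numbers: the shift along the tool's x, y, z in mm, then the turn, a rotation vector about the tool's x, y, z in degrees, then the closure, from -1 (fully open) to 1 (shut). In form: [[dx, dy, dz, rx, ry, rz, grip], ...]. A call has exactly 8 rows; each row shifts and turns the pose as measured when the row begins, along the tool's axes as they then stand; what a row does not reach is not made up. A row lasts 1/8 s, in which the tool goes at most 62.5 mm and 10.7 degrees, less where a joint would pass 70% of its speed; a pose out of reach is approached as far as the arm can. A call with a gripper value outside its range is refused whole. The fingers move at their own pace and stop on an object; "grip_force" is the grip in N (left out, the last holds). Time passes only in rows, so rows that do not move let the fingers close, or fill a call up. It gives the time, the measured TCP pose, the force and the opening at its end, in the units of the state.
- bot.get_obs(): the state, without advancing time (a new reading comes with each control period).
- imaging.read_camera(name): name is "side" or "top" or "wrist"; returns the picture (400x640x3 uint8, red, green, blue); there is no depth.
- imaging.get_calibration(name): a dict with "K" (3x3 intrinsics, pixels), "k1" (the pictures are not rectified: a ray, as slopes to the right and down, at radius r is drawn at 1 + k1 r^2 times it, then the intrinsics apply), "extrinsics" (4x4, takes a point from camera to world coordinates). Camera axes: x right, y down, z forward; pixel columns grow to the right and rows downward; lengths in m; the calibration is good to about 2 mm. A picture is of the moment at which its call begins: read the wrist's pose just before it. get_calibration takes no time and is no camera call; for the wrist camera it gives the pose at the moment of the call.
- bot.hand_in(): hands the job in, once; it reports no verdict.
The state is a dict: "t": time; "q": joint angles; "joint_vel": joint speeds; "joint_torque": joint torques, N m; "eef_pos": TCP position; "tool_rot": TCP orientation; "contact_force": force on the tool from outside, world axes, zero at the start; "torque": the same for the moment, N m; "gripper_width": opening from 0.0 (shut) to 1.0 (fully open).
Only numpy, scipy, OpenCV 4.12 (cv2) and the standard library are available. Lean on these libraries where they do the work, as an engineer would, in place of code of your own. Each camera call takes 0.05 s, during which the arm holds its last target.

TASK

In one of the two open pans on the lab bench, two of the aluminium chunks are propped up against the end walls. Take the broad flat-plate tamper by its post, press its plate down flat into that pan until both chunks lie flat on the pan's floor, level with the rest, then lift the tamper out and stand it upright on the open bench. Keep the gripper itself off these two chunks.

Things in the scene. Friction and masses are not known exactly. Their poses are not given: they have to be found in the camera images.
- tamper_grip (a point): Grip point of the tamper: centre of its upright square steel post, 90 mm above the underside of its plate. The tamper (300 g, loose, standing upright on the bench) is a flat white plastic plate 136 (its x) x 84 (its y) x 8 mm thick with a 40 x 40 x 10 mm steel collar on top and, in the middle, a square post 22 x 22 mm that ends 120 mm above the underside. z points up along the post. The other upright tool, with a small round 44 mm foot, is not needed.
- pan_in (a point): Centre of the inner floor of the pan to be levelled, 5 mm above the bench. The pan is a rectangular open dark blue plastic pan fixed to the bench, inside 160 (x) x 114 (y) mm and 55 mm deep, walls 5 mm thick, rim 60 mm above the bench. z up. Besides the two propped-up chunks two equal loose chunks lie flat in it. A second pan like it, whose chunks all lie level, needs nothing.
- chunk_a_mid (a point): Centre of a loose aluminium chunk, a block 64 (x) x 46 (y) x 28 mm (z), 200 g. At first it leans at about 40 degrees, by friction, against the pan's -x end wall in the half at -y; its highest edge is 63 mm above the pan's floor, 18 mm in from the wall. Pressed down there from above (under 20 N), its foot slides inwards over free floor and it falls flat (centre 14, top 28 mm above the floor).
- chunk_b_mid (a point): Centre of the second propped-up chunk, the same size, leaning in the same way against the pan's +x end wall in the half at +y.

How it is judged:
By the outcome, as a careful person would: the job done as asked, in the order asked, and still so for the second after the job is handed in, with the robot touching nothing.
It also fails if it takes over 42 s, if anything falls off the work surface, if the arm or the gripper's body presses on something with over 40 N, if the wrist force passes 120 N, or if a joint passes its speed limit or range.

## Working session

There is one attempt and no reset: what is moved stays moved. The work goes in short steps, Python scripts to look and compute and a tool call to move; the robot and the scene stay as the last step left them, time stands still between calls to the robot, and variables do not carry over. Pictures are saved under pics/ and viewed, and the job is handed in when it is done.

Besides the shell and the picture viewer there is one more tool, called after "Emit:" as name([rows], argument=value, ...), one row to a line, values as JSON. apply_moves: Moves the arm, as the interface text tells. Its arguments: {"type":"object","properties":{"increments":{"type":"array","items":{"type":"array","items":{"type":"number"}}},"grip_force":{"type":"number"}},"required":["increments"]}

```bash
mkdir -p pics; python3 - <<'E'
from station import bot, imaging
import cv2
o=bot.get_obs(); print(o)
for n in ["side","top","wrist"]:
    c=imaging.get_calibration(n); print(n,c)
    cv2.imwrite(f"pics/{n}0.png",imaging.read_camera(n)[:,:,::-1])
E
```

```text
{'t': 0.0, 'q': array([-1.26312076,  0.47782125,  0.02233709,  1.55647276, -0.01149521,
        1.1092805 , -0.08310377]), 'joint_vel': array([-8.89934179e-05,  7.94652291e-05,  1.76690708e-03, -2.66448354e-04,
       -1.01272251e-03,  9.77016644e-04, -1.46464692e-04]), 'joint_torque': array([ 4.83109379e-04, -5.96455622e+01,  1.60869732e+00, -2.81196535e+01,
        1.25420120e-02,  9.47022869e-03,  2.35962835e-05]), 'eef_pos': array([0.27240435, 0.6169379 , 0.23030249]), 'tool_rot': array([ 5.63933142e-04,  8.37818036e-01,  5.45948789e-01, -7.35523795e-04]), 'contact_force': array([-0.35077358, -0.7547308 , -0.14704067]), 'torque': array([-0.00075856, -0.02208548, -0.02796284]), 'gripper_width': 0.9983141607659912}
side {'K': array([[477.98823182,   0.        , 315.65672762],
       [  0.        , 477.98823182, 200.56314057],
       [  0.        ,   0.        ,   1.        ]]), 'k1': -0.13690272295626674, 'extrinsics': array([[-0.99641959, -0.0375029 ,  0.0757729 ,  0.46989786],
       [-0.08268952,  0.61906371, -0.78097539,  0.74690075],
       [-0.01761941, -0.78444481, -0.619948
[... 383 characters left out ...]
99847453e-01, -1.74662933e-02, -7.32237393e-06,
        -3.62136105e-03],
       [ 2.71325318e-03, -1.54904379e-01, -9.87925742e-01,
         1.02338977e+00],
       [ 0.00000000e+00,  0.00000000e+00,  0.00000000e+00,
         1.00000000e+00]])}
wrist {'K': array([[338.15342869,   0.        , 321.29631072],
       [  0.        , 338.15342869, 192.00974689],
       [  0.        ,   0.        ,   1.        ]]), 'k1': -0.05254640588352835, 'extrinsics': array([[ 0.40357743,  0.87328156,  0.27295526,  0.20149426],
       [ 0.91494313, -0.38452071, -0.12256787,  0.64797145],
       [-0.00207931,  0.29920416, -0.95418685,  0.37320261],
       [ 0.        ,  0.        ,  0.        ,  1.        ]])}
```

View pics/side0.png

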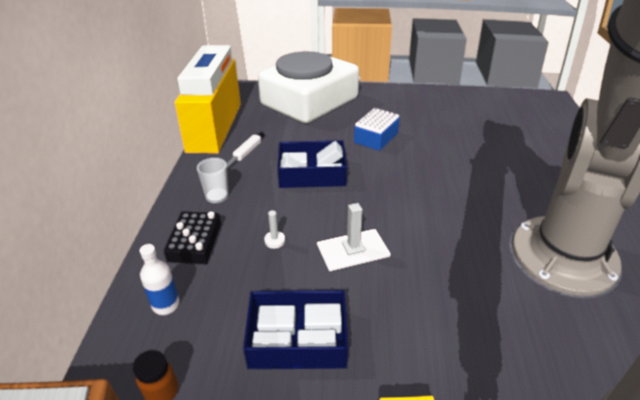

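View pics/top0.png

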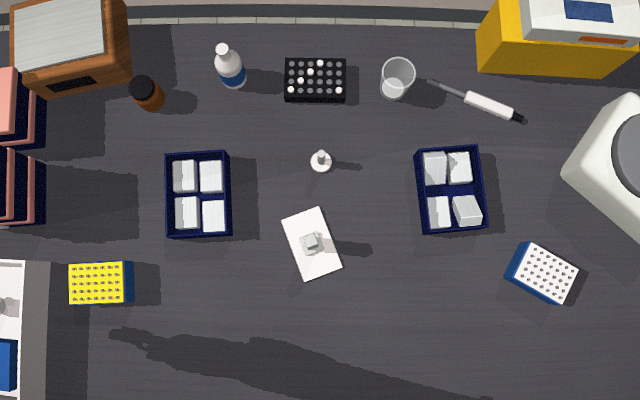

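View pics/wrist0.png

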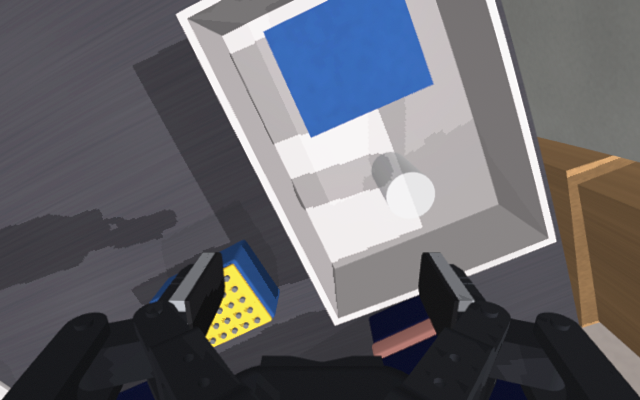

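The top picture shows the target pan on the right, centred near (451,190), with chunks propped at its two ends. The tamper plate is centred near (312,244) with its post top at about (309,240). Next I measure both.

```bash
cat > h.py <<'E'
import numpy as np, cv2
from station import bot, imaging
def ray(n,px,c=None):
    c=c or imaging.get_calibration(n); K=c["K"]
    px=np.asarray(px,float).reshape(-1,1,2)
    u=cv2.undistortPoints(px,K,np.array([c["k1"],0,0,0.])).reshape(-1,2)
    E=c["extrinsics"]; d=np.c_[u,np.ones(len(u))]@E[:3,:3].T
    return E[:3,3],d
def onz(n,px,z,c=None):
    o,d=ray(n,px,c); return o+d*((z-o[2])/d[:,2])[:,None]
def proj(n,P,c=None):
    c=c or imaging.get_calibration(n);E=np.linalg.inv(c["extrinsics"])
    p=np.asarray(P)@E[:3,:3].T+E[:3,3]; u=p[:,:2]/p[:,2:]
    r2=(u**2).sum(1,keepdims=True); u=u*(1+c["k1"]*r2)
    return u@c["K"][:2,:2].T+c["K"][:2,2]
E
python3 - <<'E'
from h import *
im=cv2.imread("pics/top0.png"); s=cv2.imread("pics/side0.png")
hsv=cv2.cvtColor(im,cv2.COLOR_BGR2HSV)
def quad(mask,roi):
    x0,y0,x1,y1=roi; m=np.zeros_like(mask); m[y0:y1,x0:x1]=mask[y0:y1,x0:x1]
    cs,_=cv2.findContours(m,cv2.RETR_EXTERNAL,cv2.CHAIN_APPROX_NONE)
    return max(cs,key=cv2.contourArea)
for nm,m,roi,z in [("pan",cv2.inRange(hsv,(110,140,15),(130,255,140)),(400,130,500,245),.06),("pan2",cv2.inRange(hsv,(110,140,15),(130,255,140)),(150,130,245,250),.06),("plate",cv2.inRange(hsv,(0,0,170),(180,40,255)),(270,200,350,290),.008)]:
    c=quad(m,roi); P=onz("top",c.reshape(-1,2),z)[:,:2]*1000
    r=cv2.minAreaRect(P.astype(np.float32)); print(nm,cv2.contourArea(c),r, cv2.minAreaRect(c))
a=cv2.resize(im[130:300,270:500],None,fx=3.4,fy=3.4,interpolation=cv2.INTER_CUBIC)
cv2.imwrite("pics/crop_top.png",a)
b=cv2.resize(s[120:280,260:420],None,fx=3.7,fy=3.7,interpolation=cv2.INTER_CUBIC)
cv2.imwrite("pics/crop_side.png",b)
E
```

```text
pan 5461.0 ((573.23583984375, -265.0005798339844), (172.13255310058594, 135.79232788085938), 6.258896827697754) ((450.453369140625, 188.5178680419922), (86.36019134521484, 66.822021484375), 83.04703521728516)
pan2 5450.0 ((553.7069702148438, 237.47555541992188), (173.56471252441406, 132.6887664794922), 4.933035850524902) ((197.35494995117188, 194.09127807617188), (86.77252960205078, 66.34420013427734), 87.56334686279297)
plate 2646.0 ((463.0892028808594, 11.168533325195312), (135.87835693359375, 84.39189910888672), 22.125295639038086) ((311.0077209472656, 243.42010498046875), (66.5547103881836, 41.64156723022461), 68.96248626708984)
```

View pics/crop_top.png

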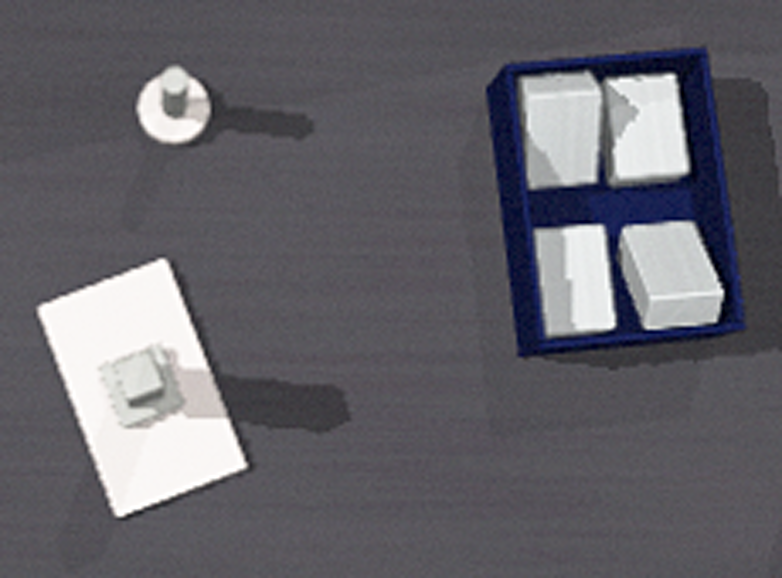

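View pics/crop_side.png

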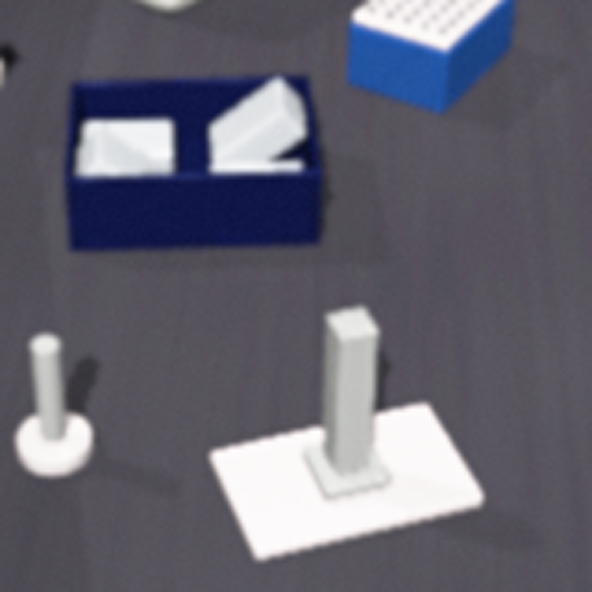

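```bash
python3 - <<'E'
from h import *
im=cv2.imread("pics/top0.png"); s=cv2.imread("pics/side0.png")
hsv=cv2.cvtColor(im,cv2.COLOR_BGR2HSV)
m=cv2.inRange(hsv,(110,140,15),(130,255,140)); k=np.zeros_like(m);k[130:245,400:500]=m[130:245,400:500]
c=max(cv2.findContours(k,0,1)[0],key=cv2.contourArea).reshape(-1,2)
hull=cv2.convexHull(c).reshape(-1,2); print(hull.tolist())
full=np.zeros_like(m); cv2.drawContours(full,[hull],-1,255,-1)
# right edge by row, top edge by column, mm at rim height
R=np.array([(np.nonzero(full[r])[0].max()+.5,r) for r in range(152,220)],float)
T=np.array([(x,np.nonzero(full[:,x])[0].min()-.5) for x in range(424,474)],float)
def fit(p):
    P=onz("top",p,.06)[:,:2]*1000
    vx,vy,x,y=cv2.fitLine(P.astype(np.float32),cv2.DIST_HUBER,0,.01,.01).ravel(); return np.array([vx,vy]),np.array([x,y])
dR,pR=fit(R); dT,pT=fit(T)
if dR[0]<0:dR=-dR
if dT[1]<0:dT=-dT
a1=np.degrees(np.arctan2(dR[1],dR[0])); a2=np.degrees(np.arctan2(-dT[0],dT[1])); print("yaws",a1,a2)
A=np.c_[dR,-dT]; t=np.linalg.solve(A,pT-pR); corner=pR+t[0]*dR
for y in (a1,a2,(a1+a2)/2):
    e=np.radians(y); ex=np.array([np.cos(e),np.sin(e)]); ey=np.array([-ex[1],ex[0]])
    cen=corner-85*ex+62*ey; print(y,"centre",cen)
def box(cen,ex,ey,hx,hy,z): return np.array([[*(cen+sx*hx*ex+sy*hy*ey)/1000,z] for sx,sy in((1,1),(1,-1),(-1,-1),(-1,1))])
for n,I in(("top",im.copy()),("side",s.copy())):
    big=cv2.resize(I,None,fx=4,fy=4,interpolation=cv2.INTER_CUBIC)
    for hx,hy,z,col in((85,62,.06,(0,255,0)),(80,57,.06,(0,255,255)),(85,62,0,(0,0,255))):
        p=proj(n,box(cen,ex,ey,hx,hy,z)); cv2.polylines(big,[np.int32(p*4+1.5)],True,col,1)
    e=np.radians(22.1); fx=np.array([np.cos(e),np.sin(e)]); fy=np.array([-fx[1],fx[0]]); tc=np.array([463.1,11.2])
    for hx,hy,z in((68,42,.008),(11,11,.12),(20,20,.018)):
        p=proj(n,box(tc,fx,fy,hx,hy,z)); cv2.polylines(big,[np.int32(p*4+1.5)],True,(0,160,0),1)
    x0,y0,x1,y1=(275,135,495,290) if n=="top" else (260,125,420,275)
    b=big[4*y0:4*y1,4*x0:4*x1]; f=min(800/b.shape[1],600/b.shape[0],1)
    cv2.imwrite(f"pics/ov_{n}.png",cv2.resize(b,None,fx=f,fy=f,interpolation=cv2.INTER_AREA))
E
```

```text
[[476, 144], [477, 145], [478, 150], [481, 169], [486, 204], [488, 222], [488, 226], [481, 228], [475, 229], [467, 230], [458, 231], [424, 234], [423, 234], [422, 231], [421, 223], [416, 182], [413, 157], [413, 156], [415, 153], [419, 149], [426, 148], [460, 145], [473, 144]]
yaws 6.1175327 6.4910808
6.1175327 centre [ 576.30566 -271.5475 ]
6.4910808 centre [ 575.9647 -272.1427]
6.304307 centre [ 576.1347  -271.84482]
```

View pics/ov_top.png

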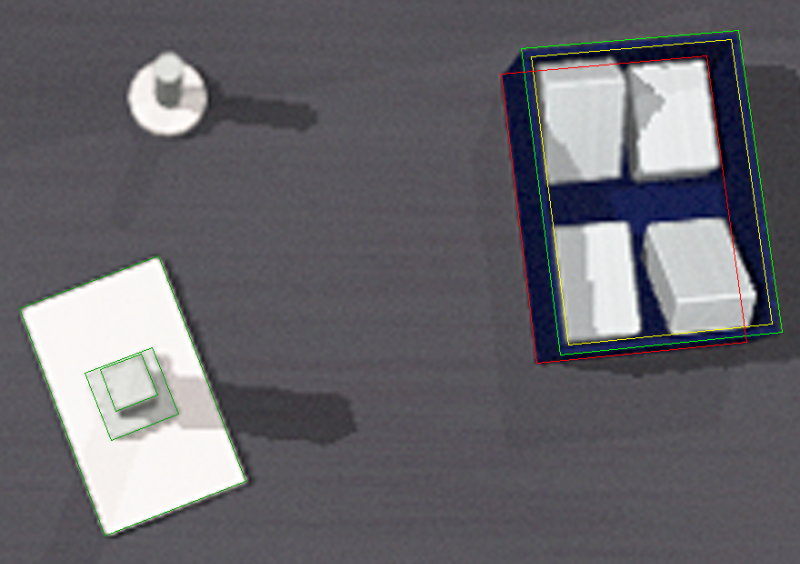

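View pics/ov_side.png

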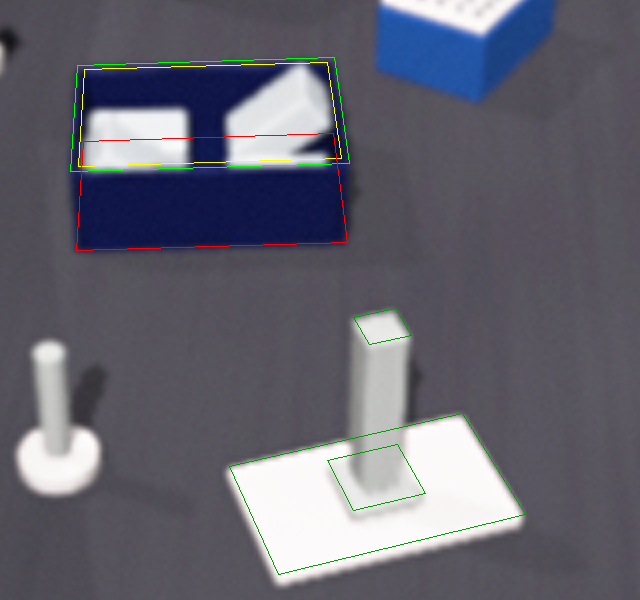

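```bash
cat >> h.py <<'E'
from scipy.spatial.transform import Rotation as Ro
def plan(target_mm=None,yaw=None):
    o=bot.get_obs(); q=o["tool_rot"]; R=Ro.from_quat([q[1],q[2],q[3],q[0]]); M=R.as_matrix()
    y=np.degrees(np.arctan2(M[1,0],M[0,0])); p=o["eef_pos"]*1000
    print("t",round(o["t"],2),"p",p.round(1),"toolx yaw",round(y,2),"z",M[:,2].round(4),"F",o["contact_force"].round(1),"w",round(o["gripper_width"],3),"q",o["q"].round(2))
    if target_mm is not None:
        print("tool shift now:",(M.T@(np.array(target_mm)-p)).round(1))
    if yaw is not None:
        e=np.radians(yaw); T=np.array([[np.cos(e),np.sin(e),0],[np.sin(e),-np.cos(e),0],[0,0,-1]]).T
        print("turn tool deg:",np.degrees(Ro.from_matrix(M.T@T).as_rotvec()).round(2))
        if target_mm is not None: print("tool shift after turn:",(T.T@(np.array(target_mm)-p)).round(1))
E
python3 -c "
from h import *
plan([463,11,230],22.1)"
```

```text
t 0.15 p [272.5 617.1 230.5] toolx yaw 66.18 z [-5.0e-04 -1.3e-03 -1.0e+00] F [ 0.2 -0.2 -0.3] w 1.0 q [-1.26  0.48  0.02  1.56 -0.01  1.11 -0.08]
tool shift now: [-477.5  419.1    1.2]
turn tool deg: [3.000e-02 7.000e-02 4.408e+01]
tool shift after turn: [-5.150e+01  6.332e+02  5.000e-01]
```

Emit:
apply_moves([
  [-40,35,0,0,0,0,-1],
  [-40,35,0,0,0,0,-1],
  [-40,35,0,0,0,0,-1],
  [-40,35,0,0,0,0,-1],
  [-40,35,0,0,0,0,-1],
  [-40,35,0,0,0,0,-1],
  [-40,35,0,0,0,0,-1],
  [-40,35,0,0,0,0,-1],
], grip_force=80)

```text
t: 1.15
eef_pos: [0.4008, 0.2023, 0.2285]
tool_rot: [0.0, 0.836, 0.549, -0.001]
contact_force: [0.9, -0.0, 0.1]
gripper_width: 1.002
```

```bash
python3 -c "
from h import *
plan([463,11,230],22.1)"
```

```text
t 1.15 p [400.8 202.3 228.5] toolx yaw 66.6 z [-0.0021 -0.0015 -1.    ] F [ 0.9 -0.   0.1] w 1.002 q [-0.79  0.1   0.19  2.08 -0.02  0.96  0.58]
tool shift now: [-150.8  133.    -1.3]
turn tool deg: [-2.00e-02  1.50e-01  4.45e+01]
tool shift after turn: [-14.3 200.6  -1.5]
```

Emit:
apply_moves([
  [0,0,0,0,0,9,-1],
  [0,0,0,0,0,9,-1],
  [0,0,0,0,0,9,-1],
  [0,0,0,0,0,9,-1],
  [0,0,0,0,0,9,-1],
  [-5,50,0,0,0,0,-1],
  [-5,50,0,0,0,0,-1],
  [-4,50,0,0,0,0,-1],
])

```text
t: 2.15
eef_pos: [0.439, 0.0502, 0.2284]
tool_rot: [0.001, 0.985, 0.174, -0.001]
contact_force: [0.3, 0.8, -0.1]
gripper_width: 0.997
```

```bash
python3 -c "
from h import *
plan([463,11,180],22.1)"
```

```text
t 2.15 p [439.   50.2 228.4] toolx yaw 20.02 z [-0.0024 -0.0016 -1.    ] F [ 0.3  0.8 -0.1] w 0.997 q [-0.63  0.08  0.4   2.11 -0.04  0.96  0.14]
tool shift now: [ 9.2 45.  48.4]
turn tool deg: [ 0.03  0.16 -2.08]
tool shift after turn: [ 7.4 45.3 48.4]
```

Emit:
apply_moves([
  [9,45,0,0,0,-2,-1],
  [0,0,0,0,0,0,-1],
  [0,0,15,0,0,0,-1],
  [0,0,15,0,0,0,-1],
  [0,0,10,0,0,0,-1],
  [0,0,0,0,0,0,-1],
  [0,0,0,0,0,0,-1],
  [0,0,0,0,0,0,-1],
])

```text
t: 3.15
eef_pos: [0.4611, 0.0101, 0.1849]
tool_rot: [0.0, 0.982, 0.191, -0.002]
contact_force: [-0.7, -0.6, -0.1]
gripper_width: 0.999
```

```bash
python3 - <<'E'
from h import *
plan([463,11,71],22.1)
c=imaging.get_calibration("wrist"); im=imaging.read_camera("wrist")[:,:,::-1].copy()
cv2.imwrite("pics/w1.png",im)
e=np.radians(22.1); fx=np.array([np.cos(e),np.sin(e)]); fy=np.array([-fx[1],fx[0]]); tc=np.array([463.1,11.2])
b=im.copy()
for hx,hy,z in((68,42,.008),(11,11,.12)):
    P=np.array([[*(tc+sx*hx*fx+sy*hy*fy)/1000,z] for sx,sy in((1,1),(1,-1),(-1,-1),(-1,1))])
    cv2.polylines(b,[np.int32(proj("wrist",P,c))],True,(0,0,255),1)
cv2.imwrite("pics/w1o.png",b)
E
```

```text
t 3.15 p [461.1  10.1 184.9] toolx yaw 22.04 z [-0.0048 -0.0011 -1.    ] F [-0.7 -0.6 -0.1] w 0.999 q [-0.55  0.19  0.44  2.12 -0.1   0.86  0.34]
tool shift now: [  2.7  -0.  113.9]
turn tool deg: [-0.04  0.28 -0.06]
tool shift after turn: [ 2.100e+00 -1.000e-01  1.139e+02]
```

View pics/w1o.png

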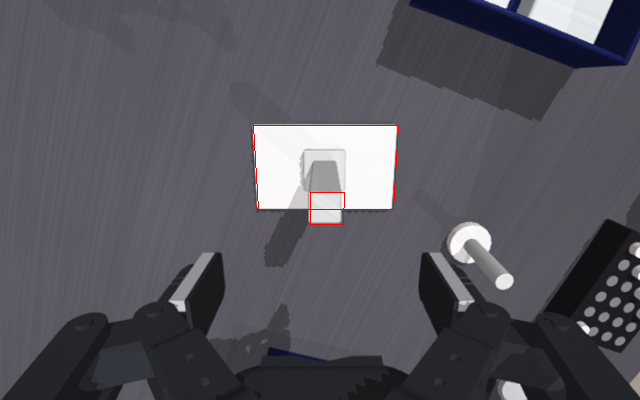

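Emit:
apply_moves([
  [2.5,0,16,0,0.3,0,-1],
  [0,0,16,0,0,0,-1],
  [0,0,16,0,0,0,-1],
  [0,0,16,0,0,0,-1],
  [0,0,16,0,0,0,-1],
  [0,0,16,0,0,0,-1],
  [0,0,10,0,0,0,-1],
  [0,0,0,0,0,0,-1],
])

```text
t: 4.2
eef_pos: [0.4678, 0.0121, 0.0791]
tool_rot: [-0.001, 0.982, 0.191, 0.005]
contact_force: [0.3, 0.2, 0.8]
gripper_width: 1.002
```

```bash
python3 - <<'E'
from h import *
plan([463,11,71],22.1)
cv2.imwrite("pics/w2.png",imaging.read_camera("wrist")[:,:,::-1])
E
```

```text
t 4.2 p [467.8  12.1  79.1] toolx yaw 22.04 z [ 0.0089  0.0036 -1.    ] F [0.3 0.2 0.8] w 1.002 q [-0.47  0.38  0.37  2.19 -0.25  0.6   0.47]
tool shift now: [-4.9 -0.8  8.1]
turn tool deg: [ 0.   -0.55 -0.06]
tool shift after turn: [-4.8 -0.8  8.1]
```

View pics/w2.png

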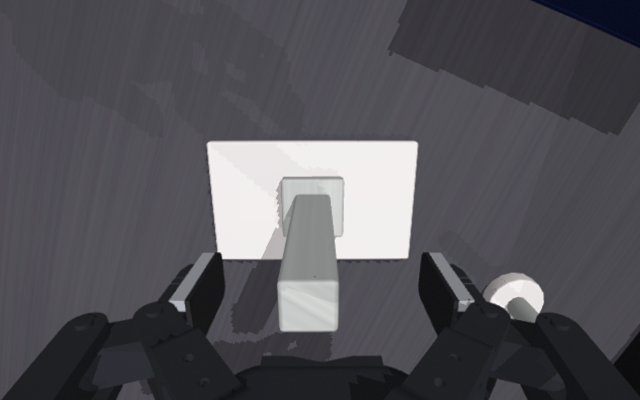

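Emit:
apply_moves([
  [-4.8,-0.8,4,0,-0.55,0,-1],
  [0,0,4,0,0,0,-1],
  [0,0,0,0,0,0,-1],
  [0,0,0,0,0,0,-1],
  [0,0,0,0,0,0,1],
  [0,0,0,0,0,0,1],
  [0,0,0,0,0,0,1],
  [0,0,0,0,0,0,1],
], grip_force=100)

```text
t: 5.25
eef_pos: [0.4643, 0.0112, 0.0726]
tool_rot: [-0.0, 0.982, 0.191, 0.002]
contact_force: [0.9, 1.0, 1.9]
gripper_width: 0.243
```

```bash
python3 - <<'E'
from h import *
plan([463,11,71],22.1)
E
```

```text
t 5.25 p [464.3  11.2  72.6] toolx yaw 22.03 z [ 3.2e-03  9.0e-04 -1.0e+00] F [0.9 1.  1.9] w 0.243 q [-0.46  0.39  0.37  2.2  -0.25  0.59  0.47]
tool shift now: [-1.3 -0.3  1.6]
turn tool deg: [ 0.02 -0.19 -0.07]
tool shift after turn: [-1.3 -0.3  1.6]
```

Emit:
apply_moves([
  [0,0,-8,0,0,0,1],
  [0,0,-16,0,0,0,1],
  [0,0,-20,0,0,0,1],
  [0,0,-20,0,0,0,1],
  [0,0,-20,0,0,0,1],
  [0,0,-20,0,0,0,1],
  [0,0,-20,0,0,0,1],
  [0,0,0,0,0,0,1],
])

```text
t: 6.25
eef_pos: [0.4601, 0.0102, 0.2002]
tool_rot: [0.0, 0.982, 0.191, -0.002]
contact_force: [0.0, 0.1, -4.4]
gripper_width: 0.246
```

```bash
python3 - <<'E'
from h import *
plan([576,-272,183],6.3)
E
```

```text
t 6.25 p [460.1  10.2 200.2] toolx yaw 21.98 z [-3.4e-03 -7.0e-04 -1.0e+00] F [ 0.   0.1 -4.4] w 0.246 q [-0.56  0.16  0.46  2.11 -0.09  0.9   0.33]
tool shift now: [  1.9 305.1  17. ]
turn tool deg: [-1.000e-02  2.000e-01  1.568e+01]
tool shift after turn: [ 84.2 293.2  17.2]
```

Emit:
apply_moves([
  [0,0,0,0,0,8,1],
  [0,0,0,0,0.2,8,1],
  [0,0,0,0,0,0,1],
  [13,45,0,0,0,0,1],
  [13,45,0,0,0,0,1],
  [13,45,0,0,0,0,1],
  [13,45,0,0,0,0,1],
  [13,45,0,0,0,0,1],
])

```text
t: 7.25
eef_pos: [0.5469, -0.2069, 0.1928]
tool_rot: [-0.001, 0.998, 0.063, -0.005]
contact_force: [0.5, 0.9, -2.1]
gripper_width: 0.242
```

```bash
python3 - <<'E'
from h import *
plan([576,-272,183],6.3)
E
```

```text
t 7.25 p [ 546.9 -206.9  192.8] toolx yaw 7.23 z [-0.0107  0.0019 -0.9999] F [ 0.5  0.9 -2.1] w 0.242 q [-0.17  0.42  0.56  1.84 -0.26  0.97  0.62]
tool shift now: [20.8 68.3  9.4]
turn tool deg: [-0.18  0.6   0.93]
tool shift after turn: [21.8 67.9  9.8]
```

Emit:
apply_moves([
  [10,35,0,0,0,0,1],
  [10,32,0,0,0.6,0.9,1],
  [0,0,0,0,0,0,1],
  [0,0,0,0,0,0,1],
  [0,0,0,0,0,0,1],
  [0,0,0,0,0,0,1],
  [0,0,0,0,0,0,1],
  [0,0,0,0,0,0,1],
])

```text
t: 8.25
eef_pos: [0.5741, -0.2727, 0.1872]
tool_rot: [-0.003, 0.998, 0.062, -0.004]
contact_force: [0.4, -0.5, -3.9]
gripper_width: 0.248
```

```bash
python3 - <<'E'
from h import *
plan([576,-272,183],6.3)
for n in("top","side"):
    im=imaging.read_camera(n)[:,:,::-1]; cv2.imwrite(f"pics/{n}3.png",im)
E
```

```text
t 8.25 p [ 574.1 -272.7  187.2] toolx yaw 7.06 z [-0.0076  0.0051 -1.    ] F [ 0.4 -0.5 -3.9] w 0.248 q [-0.05  0.51  0.55  1.72 -0.31  1.01  0.74]
tool shift now: [ 2.  -0.4  4.2]
turn tool deg: [-0.34  0.4   0.76]
tool shift after turn: [ 2.  -0.5  4.2]
```

View pics/top3.png

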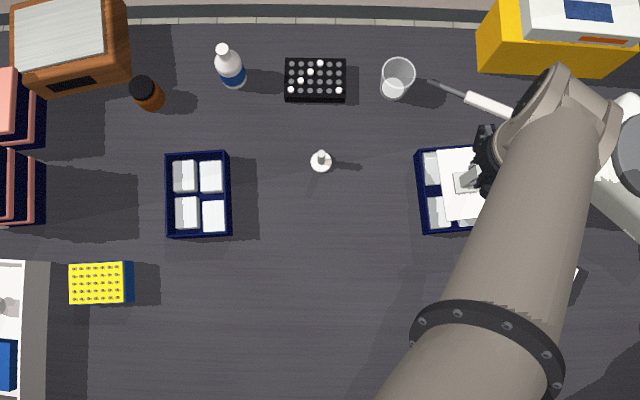

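View pics/side3.png

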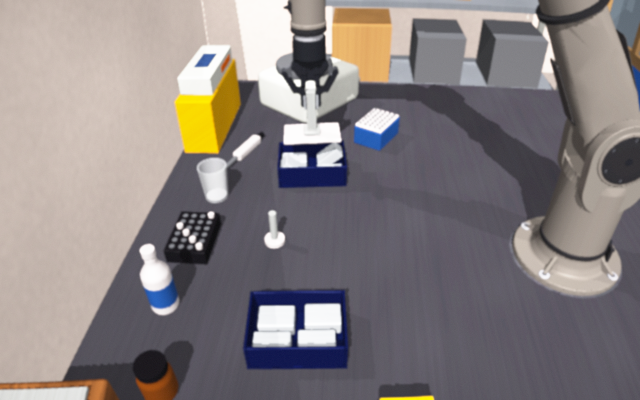

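```bash
cat >> h.py <<'E'
def overlay(n,path,out,roi,dx=-1.2,dy=0.0,pan=True):
    o=bot.get_obs(); q=o["tool_rot"]; M=Ro.from_quat([q[1],q[2],q[3],q[0]]).as_matrix(); p=o["eef_pos"]
    big=cv2.resize(cv2.imread(path),None,fx=4,fy=4,interpolation=cv2.INTER_CUBIC)
    for hx,hy,zl,col in((68,42,-64.6,(0,0,255)),(68,42,-72.6,(255,0,255)),(11,11,47.4,(0,200,0))):
        L=np.array([[sx*hx+dx,sy*hy+dy,-zl] for sx,sy in((1,1),(1,-1),(-1,-1),(-1,1))])/1000
        cv2.polylines(big,[np.int32(proj(n,p+L@M.T)*4+1.5)],True,col,1)
    if pan:
        e=np.radians(6.3); ex=np.array([np.cos(e),np.sin(e)]); ey=np.array([-ex[1],ex[0]]); cen=np.array([576.1,-271.8])
        P=np.array([[*(cen+sx*80*ex+sy*57*ey)/1000,.06] for sx,sy in((1,1),(1,-1),(-1,-1),(-1,1))])
        cv2.polylines(big,[np.int32(proj(n,P)*4+1.5)],True,(0,255,255),1)
    x0,y0,x1,y1=roi; cv2.imwrite(out,big[4*y0:4*y1,4*x0:4*x1])
E
python3 - <<'E'
from h import *
overlay("top","pics/top3.png","pics/o3t.png",(400,130,560,260))
overlay("side","pics/side3.png","pics/o3s.png",(250,70,390,200))
E
```

```text
(no output)
```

View pics/o3t.png

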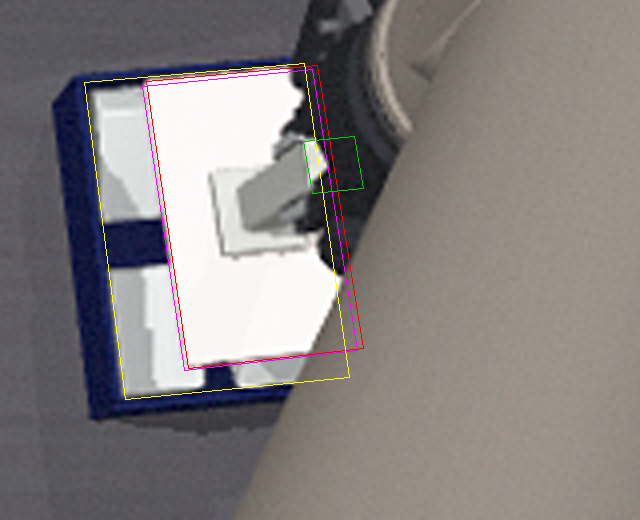

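View pics/o3s.png

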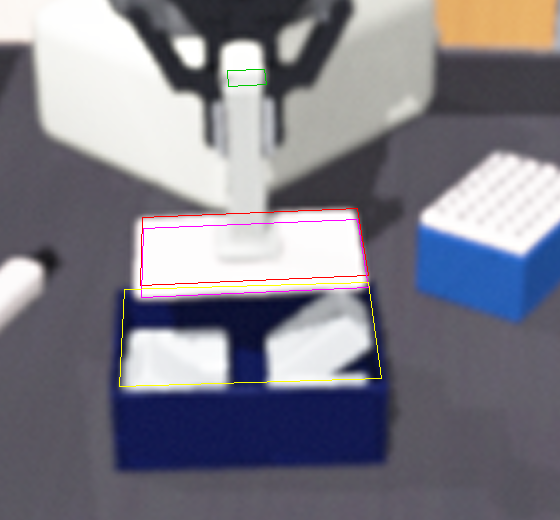

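```bash
python3 - <<'E'
import cv2
i=cv2.imread("pics/side3.png")[65:150,270:350]
cv2.imwrite("pics/z.png",cv2.resize(i,None,fx=7,fy=7,interpolation=cv2.INTER_NEAREST))
E
```

```text
(no output)
```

View pics/z.png

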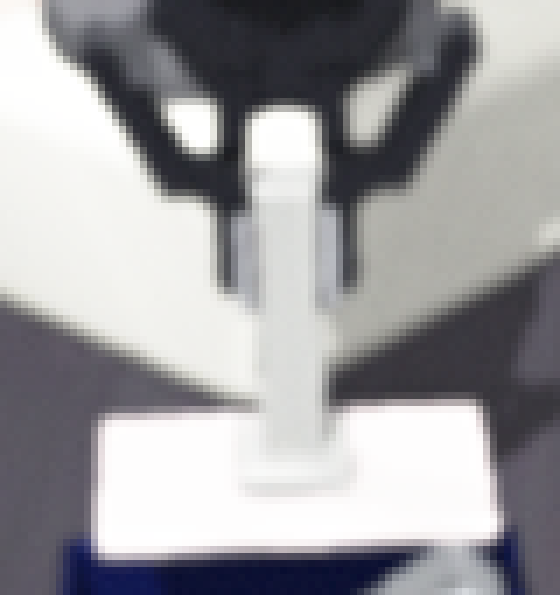

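Emit:
apply_moves([
  [3,-1,8,-0.3,0.4,0.8,1],
  [0,0,8,0,0,0,1],
  [0,0,8,0,0,0,1],
  [0,0,8,0,0,0,1],
  [0,0,5,0,0,0,1],
  [0,0,0,0,0,0,1],
  [0,0,0,0,0,0,1],
  [0,0,0,0,0,0,1],
], grip_force=120)

```text
t: 9.35
eef_pos: [0.5768, -0.2714, 0.1471]
tool_rot: [-0.0, 0.999, 0.054, -0.0]
contact_force: [-0.2, 0.1, -3.4]
gripper_width: 0.241
```

```bash
python3 - <<'E'
from h import *
plan([577.3,-271.7,141],6.3)
for n in("top","side"):
    im=imaging.read_camera(n)[:,:,::-1]; cv2.imwrite(f"pics/{n}4.png",im)
overlay("top","pics/top4.png","pics/o4t.png",(400,130,560,260))
overlay("side","pics/side4.png","pics/o4s.png",(250,70,390,200))
E
```

```text
t 9.35 p [ 576.8 -271.4  147.1] toolx yaw 6.18 z [-3.e-04  4.e-04 -1.e+00] F [-0.2  0.1 -3.4] w 0.241 q [-0.04  0.55  0.53  1.75 -0.34  0.93  0.74]
tool shift now: [0.4 0.3 6.1]
turn tool deg: [-0.02  0.02 -0.12]
tool shift after turn: [0.4 0.3 6.1]
```

View pics/o4t.png

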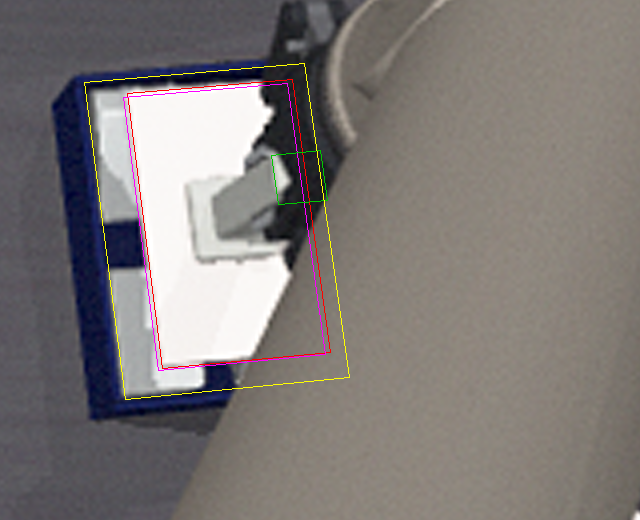

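View pics/o4s.png

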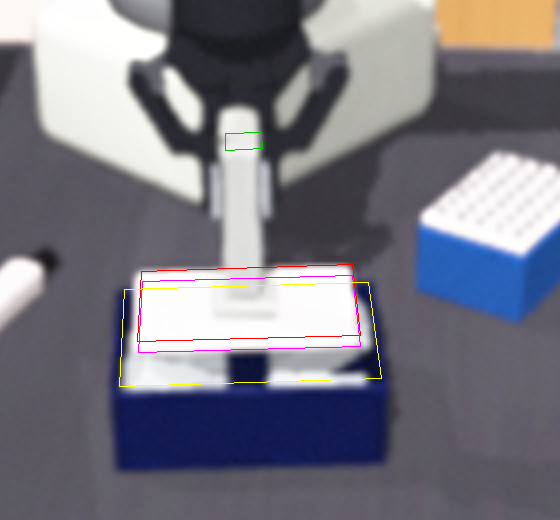

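Emit:
apply_moves([
  [0.4,0.3,4,0,0,0,1],
  [0,0,4,0,0,0,1],
  [0,0,4,0,0,0,1],
  [0,0,4,0,0,0,1],
  [0,0,4,0,0,0,1],
  [0,0,4,0,0,0,1],
  [0,0,4,0,0,0,1],
  [0,0,0,0,0,0,1],
])

```text
t: 10.45
eef_pos: [0.5772, -0.2715, 0.1168]
tool_rot: [-0.0, 0.999, 0.054, -0.0]
contact_force: [0.1, -0.5, -3.8]
gripper_width: 0.243
```

```bash
python3 - <<'E'
from h import *
plan([577.3,-271.7,105.6],6.3)
for n in("top","side"):
    im=imaging.read_camera(n)[:,:,::-1]; cv2.imwrite(f"pics/{n}5.png",im)
overlay("top","pics/top5.png","pics/o5t.png",(400,130,560,260))
overlay("side","pics/side5.png","pics/o5s.png",(250,70,390,200))
E
```

```text
t 10.45 p [ 577.2 -271.5  116.8] toolx yaw 6.19 z [-7.e-04  5.e-04 -1.e+00] F [ 0.1 -0.5 -3.8] w 0.243 q [-0.02  0.59  0.51  1.77 -0.36  0.88  0.76]
tool shift now: [ 0.1  0.2 11.2]
turn tool deg: [-0.03  0.04 -0.11]
tool shift after turn: [ 0.1  0.2 11.2]
```

View pics/o5s.png

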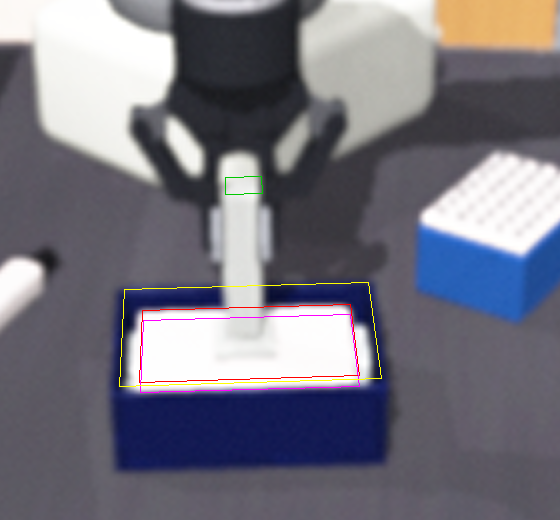

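Emit:
apply_moves([
  [0,0,3,0,0,0,1],
  [0,0,3,0,0,0,1],
  [0,0,2,0,0,0,1],
  [0,0,2,0,0,0,1],
  [0,0,2,0,0,0,1],
  [0,0,2,0,0,0,1],
  [0,0,2,0,0,0,1],
  [0,0,2,0,0,0,1],
])

```text
t: 11.55
eef_pos: [0.5782, -0.2722, 0.1057]
tool_rot: [-0.001, 0.999, 0.054, 0.002]
contact_force: [-5.5, 4.3, 13.3]
gripper_width: 0.239
```

```bash
python3 - <<'E'
from h import *
plan([577.3,-271.7,105.6],6.3)
for n in("top","side"):
    im=imaging.read_camera(n)[:,:,::-1]; cv2.imwrite(f"pics/{n}6.png",im)
overlay("top","pics/top6.png","pics/o6t.png",(400,130,560,260))
overlay("side","pics/side6.png","pics/o6s.png",(250,70,390,200))
E
```

```text
t 11.55 p [ 578.2 -272.2  105.7] toolx yaw 6.15 z [ 0.0033  0.0032 -1.    ] F [-5.5  4.3 13.3] w 0.239 q [-0.01  0.6   0.5   1.78 -0.38  0.86  0.77]
tool shift now: [-0.8 -0.6  0.1]
turn tool deg: [-0.16 -0.21 -0.15]
tool shift after turn: [-0.8 -0.6  0.1]
```

View pics/o6s.png

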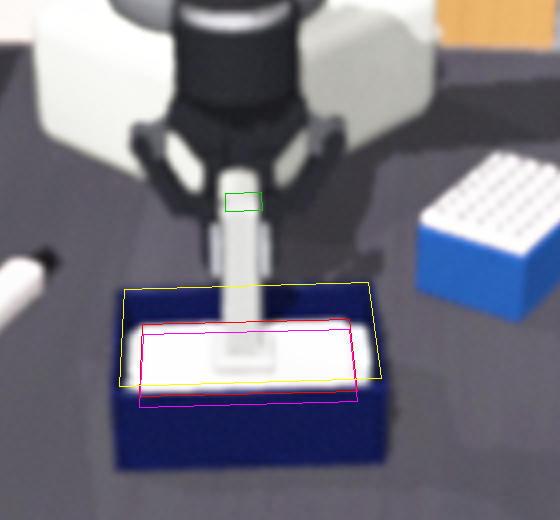

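View pics/o6t.png

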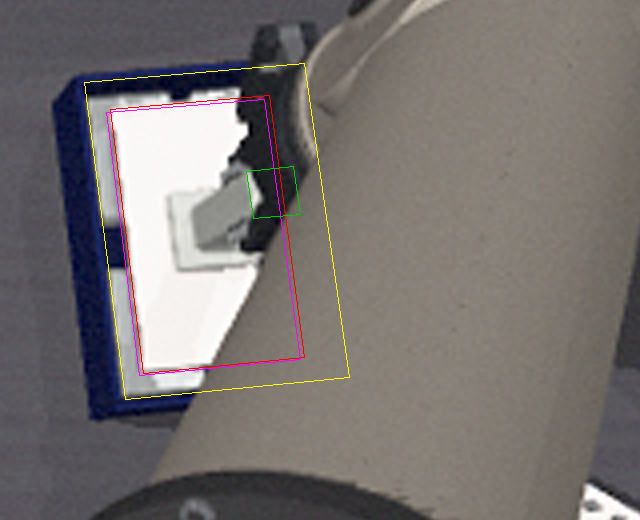

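Emit:
apply_moves([
  [0,0,2,-0.2,-0.2,0,1],
  [0,0,2,0,0,0,1],
  [0,0,3,0,0,0,1],
  [0,0,3,0,0,0,1],
  [0,0,3,0,0,0,1],
  [0,0,3,0,0,0,1],
  [0,0,0,0,0,0,1],
  [0,0,0,0,0,0,1],
])

```text
t: 12.65
eef_pos: [0.5798, -0.2734, 0.1068]
tool_rot: [-0.002, 0.999, 0.053, 0.004]
contact_force: [-0.2, -0.4, -4.0]
gripper_width: 0.244
```

```bash
python3 - <<'E'
from h import *
plan([577.3,-271.7,200],6.3)
E
```

```text
t 12.65 p [ 579.8 -273.4  106.8] toolx yaw 6.05 z [ 0.0086  0.0052 -0.9999] F [-0.2 -0.4 -4. ] w 0.244 q [-0.01  0.6   0.5   1.77 -0.38  0.86  0.77]
tool shift now: [ -1.4  -2.4 -93.2]
turn tool deg: [-0.24 -0.52 -0.25]
tool shift after turn: [ -2.2  -2.  -93.2]
```

Emit:
apply_moves([
  [0,0,-5,0,0,0,1],
  [-2,-2,-10,-0.2,-0.5,-0.2,1],
  [0,0,-14,0,0,0,1],
  [0,0,-16,0,0,0,1],
  [0,0,-16,0,0,0,1],
  [0,0,-16,0,0,0,1],
  [0,0,-16,0,0,0,1],
  [0,0,0,0,0,0,1],
])

```text
t: 13.65
eef_pos: [0.5779, -0.272, 0.2072]
tool_rot: [0.0, 0.999, 0.055, 0.001]
contact_force: [-1.0, -0.3, -3.8]
gripper_width: 0.243
```

```bash
python3 - <<'E'
from h import *
plan([470,0,200],22)
for n in("top","side"):
    im=imaging.read_camera(n)[:,:,::-1]; cv2.imwrite(f"pics/{n}7.png",im)
i=cv2.imread("pics/side7.png")[60:200,240:400]
cv2.imwrite("pics/z7.png",cv2.resize(i,None,fx=4,fy=4,interpolation=cv2.INTER_CUBIC))
E
```

```text
t 13.65 p [ 577.9 -272.   207.2] toolx yaw 6.26 z [ 1.6e-03 -3.0e-04 -1.0e+00] F [-1.  -0.3 -3.8] w 0.243 q [-0.07  0.49  0.57  1.7  -0.3   1.04  0.71]
tool shift now: [ -77.6 -282.1    7. ]
turn tool deg: [  0.04  -0.08 -15.74]
tool shift after turn: [   1.8 -292.6    7.2]
```

View pics/z7.png

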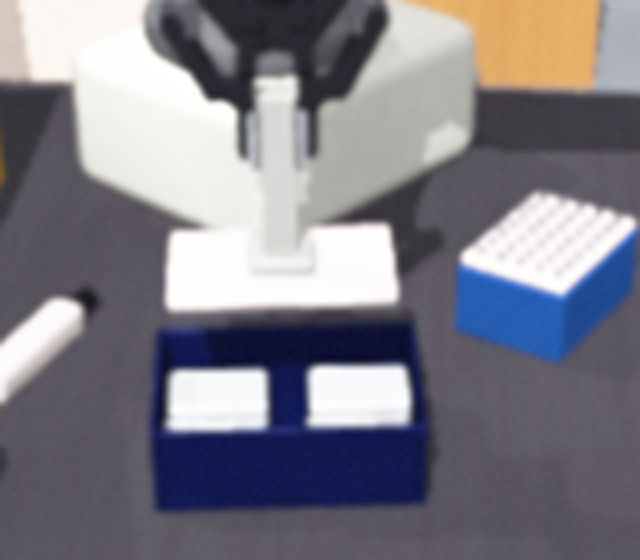

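View pics/top7.png

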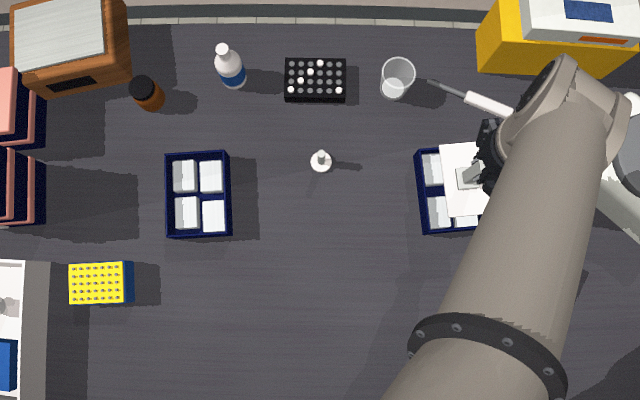

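Emit:
apply_moves([
  [-10,-40,0,0,0,0,1],
  [-10,-40,0,0,0,0,1],
  [-10,-40,0,0,0,0,1],
  [-10,-40,0,0,0,0,1],
  [-10,-40,0,0,0,0,1],
  [-10,-40,0,0,0,0,1],
  [-10,-40,0,0,0,0,1],
  [0,0,0,0,0,0,1],
])

```text
t: 14.75
eef_pos: [0.4692, 0.0076, 0.1993]
tool_rot: [0.0, 0.998, 0.054, -0.006]
contact_force: [0.9, -0.4, -2.6]
gripper_width: 0.247
```

```bash
python3 - <<'E'
from h import *
plan([475,10,200],6)
E
```

```text
t 14.75 p [469.2   7.6 199.3] toolx yaw 6.25 z [-0.0127 -0.001  -0.9999] F [ 0.9 -0.4 -2.6] w 0.247 q [-0.61  0.19  0.53  2.08 -0.12  0.91  0.09]
tool shift now: [ 6.  -1.8 -0.7]
turn tool deg: [-0.02  0.73  0.25]
tool shift after turn: [ 6.  -1.8 -0.7]
```

Next I lower it to about 20 mm above the bench.

Emit:
apply_moves([
  [0,0,0,0,0.7,0,1],
  [0,0,16,0,0,0,1],
  [0,0,16,0,0,0,1],
  [0,0,16,0,0,0,1],
  [0,0,16,0,0,0,1],
  [0,0,16,0,0,0,1],
  [0,0,16,0,0,0,1],
  [0,0,0,0,0,0,1],
])

```text
t: 15.75
eef_pos: [0.4707, -0.0022, 0.0995]
tool_rot: [0.002, 0.999, 0.047, 0.001]
contact_force: [0.3, -0.1, -3.3]
gripper_width: 0.241
```

```bash
python3 - <<'E'
from h import *
plan([475,10,74],6)
for n in("top","side"):
    im=imaging.read_camera(n)[:,:,::-1]; cv2.imwrite(f"pics/{n}8.png",im)
overlay("side","pics/side8.png","pics/o8s.png",(290,140,450,280),pan=False)
E
```

```text
t 15.75 p [470.7  -2.2  99.5] toolx yaw 5.43 z [ 0.0027 -0.0042 -1.    ] F [ 0.3 -0.1 -3.3] w 0.241 q [-0.53  0.36  0.48  2.18 -0.26  0.66  0.22]
tool shift now: [  5.4 -11.9  25.5]
turn tool deg: [ 0.26 -0.13 -0.57]
tool shift after turn: [  5.5 -11.7  25.5]
```

View pics/o8s.png

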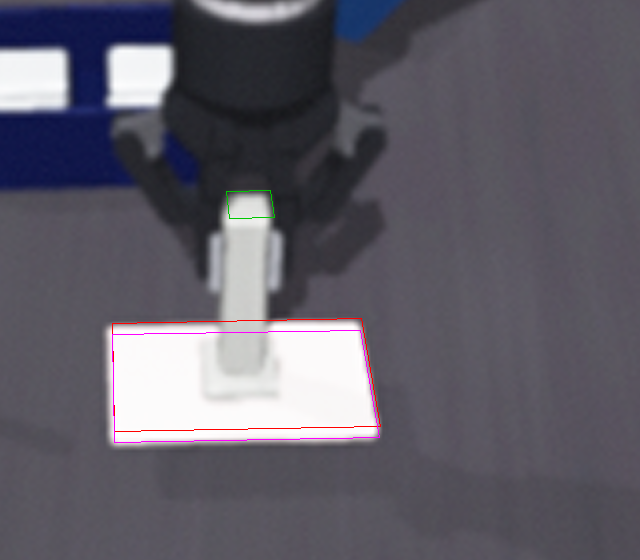

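Emit:
apply_moves([
  [0,0,6,0.3,-0.1,0,1],
  [0,0,6,0,0,0,1],
  [0,0,6,0,0,0,1],
  [0,0,4,0,0,0,1],
  [0,0,2,0,0,0,1],
  [0,0,0,0,0,0,1],
  [0,0,0,0,0,0,1],
  [0,0,0,0,0,0,1],
])

```text
t: 16.85
eef_pos: [0.4733, -0.0018, 0.0765]
tool_rot: [-0.001, 0.999, 0.048, 0.003]
contact_force: [-0.0, 0.1, -3.2]
gripper_width: 0.247
```

```bash
python3 - <<'E'
from h import *
plan([475,10,72.6],6)
E
```

```text
t 16.85 p [473.3  -1.8  76.5] toolx yaw 5.45 z [ 0.0059  0.0026 -1.    ] F [-0.   0.1 -3.2] w 0.247 q [-0.49  0.4   0.44  2.18 -0.3   0.61  0.27]
tool shift now: [  2.8 -11.6   4. ]
turn tool deg: [-0.12 -0.35 -0.55]
tool shift after turn: [  2.9 -11.6   3.9]
```

Emit:
apply_moves([
  [0,0,1,-0.1,-0.35,0,1],
  [0,0,1,0,0,0,1],
  [0,0,1,0,0,0,1],
  [0,0,1,0,0,0,1],
  [0,0,1,0,0,0,1],
  [0,0,0.5,0,0,0,1],
  [0,0,0.5,0,0,0,1],
  [0,0,0,0,0,0,1],
])

```text
t: 17.85
eef_pos: [0.4736, -0.0017, 0.0728]
tool_rot: [-0.001, 0.999, 0.047, 0.0]
contact_force: [-0.4, -0.6, -2.7]
gripper_width: 0.242
```

```bash
python3 - <<'E'
from h import *
plan([475,10,72.6],6)
E
```

```text
t 17.85 p [473.6  -1.7  72.8] toolx yaw 5.41 z [ 3.0e-04  2.7e-03 -1.0e+00] F [-0.4 -0.6 -2.7] w 0.242 q [-0.49  0.41  0.44  2.18 -0.31  0.6   0.27]
tool shift now: [  2.5 -11.5   0.2]
turn tool deg: [-0.15 -0.03 -0.59]
tool shift after turn: [  2.6 -11.5   0.2]
```

Almost at contact: I go a little lower, then open.

Emit:
apply_moves([
  [0,0,1,0,0,0,1],
  [0,0,1,0,0,0,1],
  [0,0,0.5,0,0,0,1],
  [0,0,0,0,0,0,1],
  [0,0,0,0,0,0,-1],
  [0,0,0,0,0,0,-1],
  [0,0,0,0,0,0,-1],
  [0,0,0,0,0,0,-1],
])

```text
t: 18.85
eef_pos: [0.4747, -0.0016, 0.0728]
tool_rot: [-0.002, 0.999, 0.047, 0.001]
contact_force: [0.7, -0.9, 0.2]
gripper_width: 0.998
```

```bash
python3 - <<'E'
from h import *
plan([473,-1.7,200],6)
E
```

```text
t 18.85 p [474.7  -1.6  72.8] toolx yaw 5.39 z [ 0.0017  0.005  -1.    ] F [ 0.7 -0.9  0.2] w 0.998 q [-0.48  0.41  0.44  2.18 -0.31  0.6   0.27]
tool shift now: [  -1.4   -0.6 -127.3]
turn tool deg: [-0.28 -0.12 -0.61]
tool shift after turn: [  -1.7   -0.  -127.2]
```

Emit:
apply_moves([
  [0,0,-10,0,0,0,-1],
  [0,0,-20,0,0,0,-1],
  [0,0,-25,0,0,0,-1],
  [0,0,-25,0,0,0,-1],
  [0,0,-25,0,0,0,-1],
  [0,0,-25,0,0,0,-1],
  [0,0,-25,0,0,0,-1],
  [0,0,0,0,0,0,-1],
])

```text
t: 19.85
eef_pos: [0.4743, -0.0033, 0.2367]
tool_rot: [-0.003, 0.999, 0.046, 0.002]
contact_force: [-0.0, -0.2, 0.2]
gripper_width: 1.002
```

Emit:
apply_moves([
  [0,-20,0,0,0,0,-1],
  [0,-40,0,0,0,0,-1],
  [0,-40,0,0,0,0,-1],
  [0,-40,0,0,0,0,-1],
  [0,-40,0,0,0,0,-1],
  [0,-20,0,0,0,0,-1],
  [0,0,0,0,0,0,-1],
  [0,0,0,0,0,0,-1],
])

```text
t: 20.85
eef_pos: [0.4524, 0.1983, 0.2336]
tool_rot: [-0.001, 0.999, 0.044, -0.001]
contact_force: [1.0, -0.6, 0.1]
gripper_width: 1.002
```

```bash
python3 - <<'E'
from h import *
plan()
for n in("top","side"):
    im=imaging.read_camera(n)[:,:,::-1]; cv2.imwrite(f"pics/{n}9.png",im)
print(onz("top",[[321,161]],.004))
i=cv2.imread("pics/side9.png")[125:275,240:420]
cv2.imwrite("pics/z9.png",cv2.resize(i,None,fx=4,fy=4,interpolation=cv2.INTER_CUBIC))
E
```

```text
t 20.85 p [452.4 198.3 233.6] toolx yaw 5.05 z [-0.0016  0.0017 -1.    ] F [ 1.  -0.6  0.1] w 1.002 q [-0.89  0.18  0.41  2.   -0.09  0.98 -0.36]
[[ 0.6357821  -0.00651273  0.004     ]]
```

View pics/top9.png

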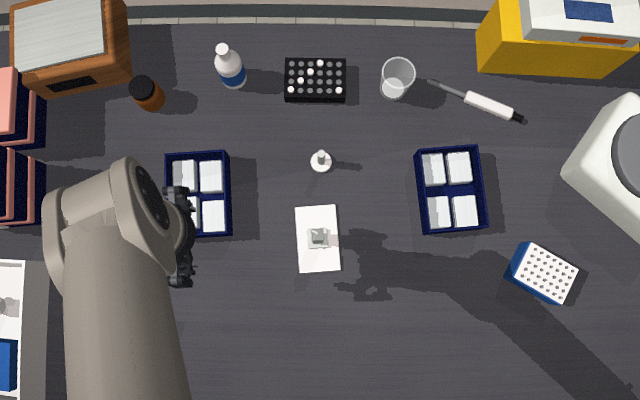

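View pics/z9.png

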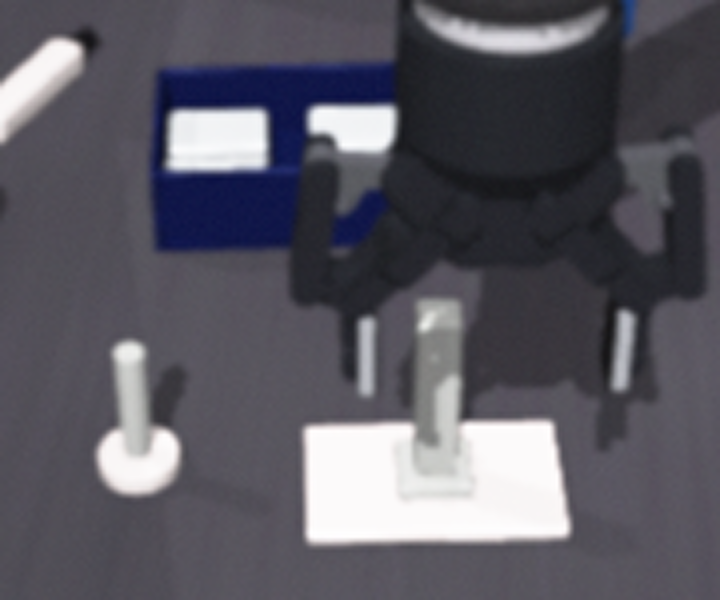

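The top picture shows the tamper standing upright, with its plate at (318,239). The four chunks in the pan lie level around (433–465, 170–212). The gripper is well clear, so I hand in.

```bash
python3 -c "
from station import bot
print(bot.hand_in())"
```

```text
the job is handed in; nothing more can be done
None
```

I gripped the tamper by its post and pressed its plate flat into the pan until both propped-up chunks were down. Then I lifted it out, stood it upright on the open bench and handed the job in at about 21 s.

- **Pressing:** the plate's underside reached about 33 mm above the bench, the level of a flat chunk. The force reading there was about 17 N above the carried-weight reading. Contact forces read at the end of each call stayed far below the limits.
- **Chunks:** the top and side pictures after lifting show all four chunks lying level in the pan. In the last side picture the gripper partly hid the pan, but the last top picture shows all four clearly. The gripper stayed above the pan's rim throughout.
- **Tamper:** both last pictures show it standing upright and free on the bench, with the gripper open and well clear.
- **Deviations:** camera and arm positions differed by about 1–2 mm, and tool tilt stayed under 1°. I corrected the tilt as I went. The tamper was set down about 12 mm from where I aimed, on open bench. An extra press made to confirm contact ended with no contact force and the tool 1 mm higher. I relied on the pictures after that.

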